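Press a natch into a plaster mould with locking pliers

TASK

Set the small plaster mould half in the channel of the bench-mounted locking pliers, brass pin end first, and slide it in with a gentle push until you feel it come up against the depth stop. With the mould let go, squeeze the pliers' long handle down, no harder than it needs, until it goes over centre and the pliers stay locked by themselves with your hand off, so that the pin is pressed fully home; then free them by flicking the release lever (do not pull the handle up) so that the handle springs fully open, and leave the mould where it is. Leave the other things on the bench alone.

Things in the scene. Friction and masses are not known exactly. Their poses are not given: they have to be found in the camera images.
- pliers: Steel locking pliers on a steel base plate (390 x 100 x 8 mm, x = -180 to 210) fixed to the bench. Origin: on the bench under the jaw pivot; +x = to the mouth, -x = to the handle's tail, z up. Cheek plates (x = -55 to 32, y = +-20) rise to z = 106. The open jaw reaches to x = 71, foot at z = 65, top under 96. Fingers must not load any part by over 25 N.
- mouth (a point): Centre of the channel floor (8 mm above the bench) at x = 130, y = 0 of the pliers, axes as the pliers. Between here and x = 45 the guides stand 64 mm apart, their tops 20 mm above the bench; outward, to x = 173, they flare to 75 mm and the base plate ends at x = 210. The mould lies on the plate here and slides in towards -x.
- press (a point): Middle of the top of the moving handle when locked (nominal: 84 mm above the bench), x = -155, y = 0 of the pliers. Bar 18 mm wide, 12 thick, hinged at x = -43, z = 83, tail end at x = -200; locked it is level, open its top is about 80 mm higher here. A hidden setting screw tilts its whole travel by up to +-0.15 rad (here +-17 mm locked, +-25 open), so feel for the lock. Push straight down.
- handle (a joint): Moving handle, rad: 0 = open, 0.55 = dead centre, 0.60 = locked on its hard end stop. It springs open from below 0.55 and stays shut above. Pushed down at point press it resists with up to about 12 N (a little more where the finger first sticks); about 6 mm above the end stop the resistance vanishes and it snaps down away from the finger and stays.
- release (a joint): Release lever on the handle, rad: 0 = at rest (sprung), positive = tab pushed towards +x of the pliers, at most 0.6. Pushed some 8 to 12 mm at its tab (up to about 6 N) it prises the locked handle back over centre at about 0.2 to 0.3 rad, and the handle with the lever springs up.
- tab (a point): Where to push the release lever's upright flat tab while the handle is locked: x = -88, y = 50 of the pliers, 118 mm above the bench; axes as the pliers. The tab is 6 mm thick (x), y = 28 to 66, z = 78 to 130, beside the handle, 19 mm clear of the bar. Push towards +x from its -x side, fingertips no lower than z = 108: the lever's root rises 26 mm as the handle springs up.
- seat (a point): Point of the channel floor (8 mm above the bench, x = 85, y = 0 of the pliers) where the mould's origin lies when fully home against the stop. Axes as the pliers.
- stop: Depth stop, an upright steel pad (6 x 34 x 26 mm) at the inner end of the channel; origin at its centre, its face 3 mm from it towards +x of the pliers. Over 20 N of the mould against it would chip the plaster.
- mould: Small loose plaster mould half, 90 (x) x 60 (y) x 40 mm (z), about 0.35 kg, with a flower hollow towards its +x end; origin at the centre of its underside. The brass pin is at its -x end, which goes in first (its axes agree with the pliers' when home). Hold it across its 60 mm width 22 mm to the +x side of its middle, so that the gripper clears the jaw.
- natch (a joint): How far the brass pin (head 14 mm across, 5 mm thick, at x = -25, y = 0 of the mould) is pressed into the plaster, m: 0 = as found, underside of the head 6 mm above the plaster; 0.006 = fully home. It takes about 9 N.
- mug: White mug with brushes, bystander, 82 mm across, 220 mm tall with brushes.
- jar_a: Small paint jar, 42 mm across, 55 mm tall, bystander.
- jar_b: Small paint jar, 42 mm across, 55 mm tall, bystander.
- tile: Painted white tile 150 x 150 x 8 mm, bystander.
- big_mould: Larger plaster mould half, 140 x 110 x 57 mm, without a pin, bystander.
- brush: Paint brush lying on the bench near the robot, bystander.
Mind the look-alikes: they are no part of the job. Leave any turquoise look-alike of the mould alone.

How it is judged:
By the outcome, as a careful person would: the job done as asked, in the order asked, and still so for the second after the job is handed in, with the robot touching nothing.
It also fails if it takes over 72 s, if anything falls off the work surface, if the arm or the gripper's body presses on something with over 40 N, if the wrist force passes 120 N, or if a joint passes its speed limit or range.

ROBOT

A 6-joint arm with a two-finger parallel gripper is mounted at the origin on the work surface. World frame = base frame: x ahead of the robot, y to its left, z up, the work surface at z = 0. Lengths are in mm, angles in rad, forces in N, time in s.
With the tool pointing down it reaches from about 275 to 750 mm from the base axis. Payload 10.2 kg.
Tool frame: the origin (TCP) lies where the fingers leave the gripper's body, on its centre line; the fingertips stand 73 mm ahead of it and the grasp point (between the pads) lies 54 mm ahead of it (ctrl.tip_extent is the z of the fingertips in the tool frame, in mm); z points along the fingers, y is the line along which they close (so a half turn about z gives the same grasp; the last joint's range is limited). The gripper opens to 85 mm and grips with 20 to 120 N. Pads are 22 mm wide; open, the fingers measure 114 mm over their backs; the gripper's body (76 mm by 85 mm) begins 54 mm behind the grasp point. The pads swing forward as they close: fully open they stand 13 mm farther back than shut.
Start: joints at [1.111, 0.313, 1.498, -0, 1.331, -0.223], TCP at [123.174, 510.353, 303.894] pointing down, gripper open.
Joint ranges: [-2.94, 2.94], [-0.97, 2.17], [0.19, 2.56], [-1.23, 4.37], [0.02, 3.11], [-2.88, 2.88]. Speed limits (rad/s): [2.39, 2.39, 3.01, 3.14, 3.14, 3.14].

INTERFACE

Orientations are given as a unit quaternion [w, x, y, z].
In Python, from rig import readout, cams, order, ctrl gives the robot as it stands.
- The arm moves only by the shell command python3 -m handwheel FILE [OPENING] [FORCE], which reads ROWS from the file FILE. ROWS is a JSON list of rows, 1 to 8 of them, each written [[dx, dy, dz], [rx, ry, rz]]: dx, dy, dz in a scale on which 1.0 is 750 mm, then a rotation vector rx, ry, rz in a scale on which 1.0 is 4 rad; each row is the pose to reach, as a shift and turn from the pose commanded when the command began, along the tool's axes at that moment; what a row does not reach only later rows make up. A row lasts 1/10 s, in which the tool goes at most 50 mm and 0.15 rad, less where a joint would pass 70% of its speed; a pose out of reach is approached as far as the arm can. OPENING is the opening from 0.0 (shut) to 1.0 (fully open), set as the command begins (- or left out keeps the last). The fingers move at their own pace and stop on an object; FORCE is the grip in N (left out, the last holds). Time passes only in rows, so rows that do not move let the fingers close. It prints the time, the measured TCP pose, the force, the opening and the grip force at its end. A shift or turn number past 1, either way, is cut back to 1. Input that does not fit is refused with a message, and nothing moves.
- readout.sense(): the state, without advancing time (a new reading comes with each control period).
- cams.capture(name): name is "side" or "top" or "wrist"; returns (picture, depth): 420x560x3 uint8, red, green, blue; 420x560 float32, mm along the optical axis (not along the pixel's ray), 0 where there is no reading.
- cams.calibration(name): a dict with "fx", "fy", "cx", "cy" (pixels), "position" and "attitude" of the camera in the world. Camera axes: x right, y down, z forward; pixel columns grow to the right and rows downward; lengths in mm; the calibration is good to about 2 mm. A picture is of the moment at which its call begins: read the wrist's pose just before it. calibration takes no time and is no camera call; for the wrist camera it gives the pose at the moment of the call.
- order.finish_job(): hands the job in; it is judged then, once.
Trained networks look in the newest picture that a camera, given by its name, has taken for a name from the list of things; names that differ only in an ending like _2 or _b are one class to them, and where a whole thing is asked for, a point or a joint stands for the part that bears it (a point fixed in the world has none). Each returns a list of dicts, best first, with "p" (0 to 1); they miss things now and then, are a little off and sometimes report something else, mostly with a low value. They report only what shows in the picture. A call takes as long as a camera call. They do not tell look-alikes from the thing itself.
- cams.trace(target, camera): "pixels" (420x560 bool, what is visible of it) and "bbox" ([left, top, right, bottom] in pixels, round what is visible of it).
- cams.spot_point(target, camera): "uv" ([column, row] in pixels: a listed point, or the origin of a listed thing).
The state is a dict: "time_s": time; "joints": joint angles; "dq": joint speeds; "tau": joint torques, N m; "eef_pos": TCP position; "ee_rot": TCP orientation; "force": force on the tool from outside, world axes, zero at the start; "wrist_torque": the same for the moment, N m; "grip_width": opening from 0.0 (shut) to 1.0 (fully open); "grip_force": force on a finger pad.
Only numpy, scipy, OpenCV 4.12 (cv2) and the standard library are available. Lean on these libraries where they do the work, as an engineer would, in place of code of your own. Each camera call takes 0.05 s, during which the arm holds its last target. There are 200 camera calls.

## Working session

There is one attempt and no reset: what is moved stays moved. The work goes in short steps, Python scripts to look and compute and a shell command to move; the robot and the scene stay as the last step left them, time stands still between calls to the robot, and variables do not carry over. Pictures are saved under pics/ and viewed, at most 10 in all, crops included, and the job is handed in when it is done.

```bash
ls; mkdir -p pics
cat > h.py <<'E'
import numpy as np, cv2
from rig import readout, cams, order, ctrl
from scipy.spatial.transform import Rotation as R
def rot(q): return R.from_quat([q[1],q[2],q[3],q[0]]).as_matrix()
def cal(n):
    c=cams.calibration(n); A=np.array(c['attitude'],float)
    A=rot(A) if A.size==4 else A
    return c,A,np.array(c['position'],float)
def world(n,uv,d,C=None):
    c,A,p=C or cal(n); uv=np.atleast_2d(uv); d=np.atleast_1d(d)
    r=np.c_[(uv[:,0]-c['cx'])/c['fx'],(uv[:,1]-c['cy'])/c['fy'],np.ones(len(uv))]
    return (r*d[:,None])@A.T+p
def onz(n,uv,z,C=None):
    c,A,p=C or cal(n); a=world(n,uv,1.0,(c,A,p))-p
    return p+a*((z-p[2])/a[:,2])[:,None]
def proj(n,P,C=None):
    c,A,p=C or cal(n); q=(np.atleast_2d(P)-p)@A
    return np.c_[q[:,0]/q[:,2]*c['fx']+c['cx'],q[:,1]/q[:,2]*c['fy']+c['cy']]
def save(f,im): cv2.imwrite('pics/'+f,cv2.cvtColor(im,cv2.COLOR_RGB2BGR))
def tool(P):
    "world displacement -> tool axes; P target TCP"
    s=readout.sense(); return rot(s['ee_rot']).T@(np.array(P)-s['eef_pos'])
E
python3 - <<'E'
from h import *
ims={}
for n in ['top','side']:
    im,d=cams.capture(n); save(n+'0.png',im); np.save(n+'0d.npy',d)
    for t in ['pliers','mould','big_mould','mug','stop']:
        for r in cams.trace(t,n)[:3]:
            m=r['pixels']; v,u=np.nonzero(m&(d>0))
            w=world(n,np.c_[u,v],d[v,u]) if len(u) else np.zeros((1,3))
            print(n,t,round(r['p'],2),r['bbox'],np.median(w,0).round(),w[:,2].max().round())
    for t in ['mouth','press','tab','seat','mould','pliers','stop']:
        for r in cams.spot_point(t,n)[:3]: print(n,'pt',t,round(r['p'],2),np.round(r['uv'],1))
    ims[n]=im
print(readout.sense()); print(ctrl.tip_extent)
E
```

```text
pics
top pliers 0.96 [183.6, 185.9, 307.4, 241.0] [548. 100.  10.] 183.0
top mould 0.96 [389.0, 255.0, 422.2, 285.1] [ 344. -423.   37.] 57.0
top mould 0.82 [355.8, 203.5, 386.9, 224.3] [ 529. -327.   36.] 54.0
top mould 0.72 [341.2, 244.8, 376.0, 272.8] [ 380. -270.   36.] 54.0
top big_mould 0.88 [416.6, 194.8, 462.6, 241.4] [ 518. -545.   46.] 64.0
top big_mould 0.36 [350.7, 148.1, 363.8, 162.1] [ 740. -288.   52.] 62.0
top mug 0.59 [121.2, 143.5, 168.2, 193.3] [693. 404.  72.] 213.0
top mug 0.48 [184.8, 184.9, 305.7, 241.7] [547.  97.  10.] 183.0
top pt mouth 0.86 [279.1 202.7]
top pt mouth 0.17 [199.7 268.4]
top pt press 0.78 [199.2 223.4]
top pt tab 0.58 [208.  202.8]
top pt seat 0.83 [267.7 209.9]
top pt seat 0.6 [196.  222.1]
top pt mould 0.91 [369.  214.8]
top pt mould 0.9 [390.1 180.7]
top pt mould 0.72 [405.8 267.4]
top pt pliers 0.82 [244.5 212.9]
side pliers 0.94 [204.4, 146.6, 303.0, 245.4] [541.  84.  11.] 179.0
side pliers 0.49 [367.4, 239.0, 379.3, 261.8] [ 738. -301.   33.] 59.0
side mould 0.82 [366.8, 269.2, 392.9, 306.7] [ 654. -417.   34.] 53.0
side mould 0.76 [23
[... 571 characters left out ...]
'joints': array([ 1.11058972e+00,  3.12891512e-01,  1.49768390e+00, -1.87859515e-05,
        1.33098819e+00, -2.23407902e-01]), 'dq': array([-4.21367781e-04,  7.19207759e-04, -1.05749858e-04, -3.56046971e-03,
        9.13632449e-05, -8.84812373e-04]), 'tau': array([ 8.01540500e-04, -4.12160969e+01, -2.59901297e+01, -1.56265401e-04,
        5.14106923e-04,  1.23276928e-05]), 'eef_pos': array([123.18530713, 510.35557022, 303.90459048]), 'ee_rot': array([1.34658377e-05, 1.18120703e-01, 9.92999244e-01, 1.06286777e-05]), 'force': array([ 0.35060897, -0.28508997,  0.25723868]), 'wrist_torque': array([ 0.02278378, -0.05545645, -0.04404694]), 'grip_force': 0.0, 'grip_width': 0.9995352619667413}
72.6
```

Run:
```python
import cv2,numpy as np
a=cv2.imread('pics/top0.png');b=cv2.imread('pics/side0.png')
cv2.imwrite('pics/top0b.png',cv2.resize(a,(800,600)))
```

```text
(no output)
```

View pics/top0.png

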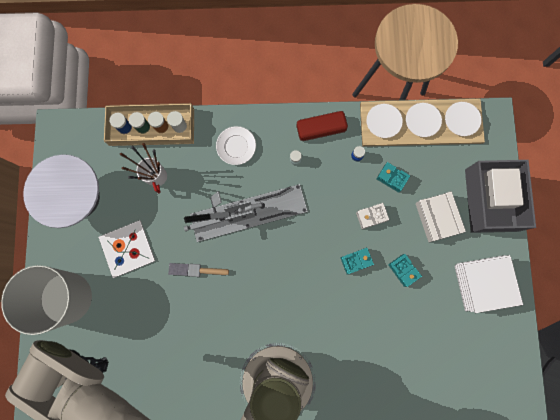

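View pics/side0.png

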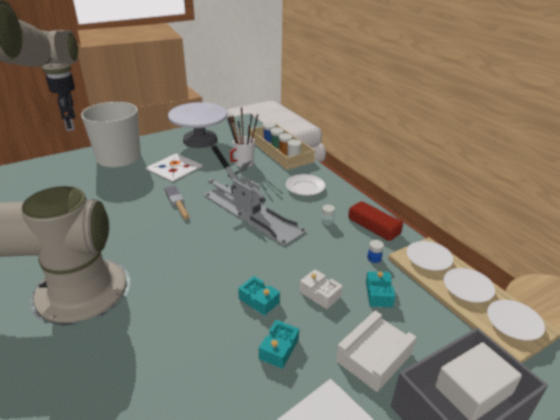

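The white block at top (373,215) is the candidate. The turquoise ones at (357,261), (405,269) and (393,177) are look-alikes, and (440,217) is the larger white mould half without a pin. I'll confirm with one crop and measure.

Run:
```python
from h import *
a=cv2.imread('pics/top0.png'); b=cv2.imread('pics/side0.png')
c1=cv2.resize(a[195:240,350:410],(400,300),interpolation=2); c2=cv2.resize(b[260:320,285:365],(400,300),interpolation=2)
c3=cv2.resize(a[170:250,170:330],(600,300),interpolation=2)
o=np.zeros((600,800,3),np.uint8); o[:300,:400]=c1;o[:300,400:]=c2;o[300:,:600]=c3
cv2.imwrite('pics/crop1.png',o)
for n in ['top','side']:
    d=np.load(n+'0d.npy'); C=cal(n); v,u=np.mgrid[0:420,0:560]; w=world(n,np.c_[u.ravel(),v.ravel()],d.ravel(),C).reshape(420,560,3)
    im=cv2.imread(f'pics/{n}0.png').astype(int)
    print(n,'bench z',np.median(w[(abs(w[...,0]-450)<30)&(abs(w[...,1])<50)][:,2]))
    m=(abs(w[...,0]-529)<80)&(abs(w[...,1]+335)<60)&(w[...,2]>25)&(im.min(2)>110)
    p=w[m]; r=cv2.minAreaRect(p[:,:2].astype(np.float32)); print('mould',len(p),r,p[:,2].max(), p[p[:,2]>47].mean(0))
    m=(abs(w[...,0]-548)<130)&(abs(w[...,1]-90)<230)&(w[...,2]>5)&(w[...,2]<14)
    k=m.astype(np.uint8); nn,l,st,_=cv2.connectedComponentsWithStats(k); i=1+st[1:,4].argmax()
    p=w[l==i]; r=cv2.minAreaRect(p[:,:2].astype(np.float32)); print('plate',len(p),r)
    for t,z,uv in [('mouth',8,(279.1,202.7)),('seat',8,(267.7,209.9)),('pliers',0,(244.5,212.9))] if n=='top' else [('mouth',8,(278.8,226.9)),('seat',8,(253.3,208.5)),('pliers',0,(250.7,212.4))]: print(t,onz(n,uv,z,C).round(1))
c,A,p=cal('wrist'); s=readout.sense(); T=rot(s['ee_rot']); print('wrist cam in tool',T.T@(p-s['eef_pos']),'\n',(T.T@A).round(3),c['fx'])
```

```text
top bench z -0.2094982414794231
mould 480 ((529.9172973632812, -327.9595947265625), (59.6549072265625, 90.80635833740234), 16.559993743896484) 52.08396983499506 [ 522.55698079 -321.65759835   49.85664541]
plate 1638 ((552.14599609375, 84.62039184570312), (112.80237579345703, 395.07452392578125), 15.660181045532227)
mouth [[583.8 -17.8   8. ]]
seat [[559.7  21.5   8. ]]
pliers [[552.3 101.5   0. ]]
side bench z -0.7778068936962654
mould 714 ((531.148193359375, -329.3388671875), (65.57405090332031, 93.23538208007812), 16.982925415039062) 52.99149810384756 [ 524.59435702 -305.64064175   49.85363446]
plate 1352 ((552.7568359375, 86.00542449951172), (103.53901672363281, 390.7930603027344), 14.302971839904785)
mouth [[583.8 -34.3   8. ]]
seat [[563.4  94.7   8. ]]
pliers [[550.7  89.4   0. ]]
wrist cam in tool [ 69.89289916  -0.88002845 -68.58786022] 
 [[ 0.    -0.962 -0.274]
 [ 1.     0.     0.   ]
 [-0.    -0.274  0.962]] 313.8074627029774
```

View pics/crop1.png

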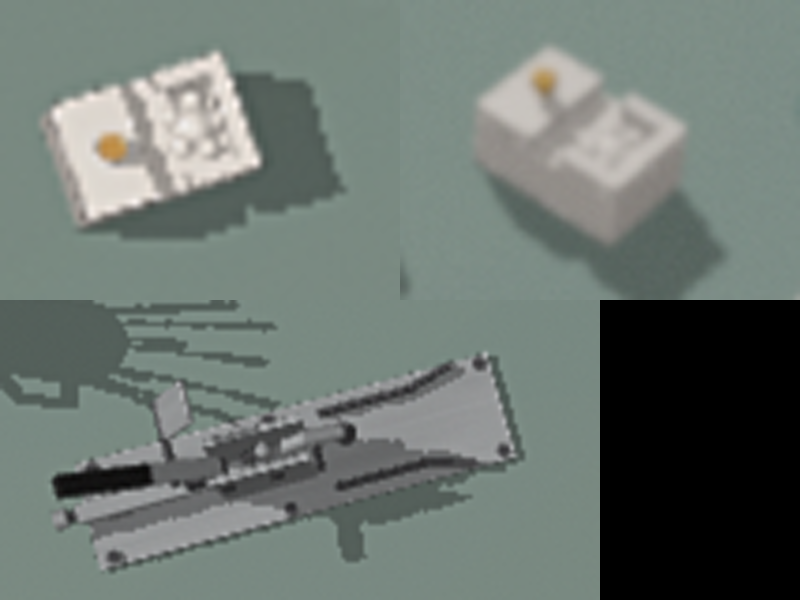

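The crop shows the white block with one brass pin at its left (pliers-side) end and the flower hollow to the right. That is the mould. It lies nearly parallel to the pliers. Moving over the pliers for a close look on the way.

The rows are not in the units I measure in: shifts go in shares of 750 mm and turns go in shares of 4 rad. I convert before sending: -509 mm is -0.6787, -299 mm is -0.3987, 1.068 rad is 0.267.

```bash
echo '[[[-0.6787, -0.3987, -0.128], [0, 0, 0.267]], [[-0.6787, -0.3987, -0.128], [0, 0, 0.267]], [[-0.6787, -0.3987, -0.128], [0, 0, 0.267]], [[-0.6787, -0.3987, -0.128], [0, 0, 0.267]], [[-0.6787, -0.3987, -0.128], [0, 0, 0.267]], [[-0.6787, -0.3987, -0.128], [0, 0, 0.267]], [[-0.6787, -0.3987, -0.128], [0, 0, 0.267]], [[-0.6787, -0.3987, -0.128], [0, 0, 0.267]]]' > rows.txt && python3 -m handwheel rows.txt
cat > left.py <<'E'
import sys,json
from h import *
# left.py x y z yaw_of_tool_y [tilt none]: remaining move to a tool-down pose in tool axes
x,y,z,a=map(float,sys.argv[1:5]); s=readout.sense(); T=rot(s['ee_rot'])
ty=np.array([np.cos(a),np.sin(a),0]); tx=np.array([-np.sin(a),np.cos(a),0]); G=np.c_[tx,ty,[0,0,-1]]
print('t',round(s['time_s'],2),(T.T@(np.array([x,y,z])-s['eef_pos'])).round(1),R.from_matrix(T.T@G).as_rotvec().round(3),'F',np.round(s['force'],1))
E
python3 left.py 548 100 400 0.267
```

```text
time_s: 2.1
eef_pos: [408.3, 234.4, 368.7]
ee_rot: [0.0, 0.609, 0.793, 0.0]
force: [0.4, -0.1, 0.3]
grip_width: 1.0
grip_force: 0.0
t 2.1 [-165.9  100.3  -31.3] [ 0.001 -0.    -0.006] F [ 0.4 -0.1  0.3]
```

To row units: -166 mm is -0.2213, 100 mm is 0.1333, -0.006 rad is -0.0015.

```bash
echo '[[[-0.2213, 0.1333, -0.0413], [0, 0, -0.0015]], [[-0.2213, 0.1333, -0.0413], [0, 0, -0.0015]], [[-0.2213, 0.1333, -0.0413], [0, 0, -0.0015]], [[-0.2213, 0.1333, -0.0413], [0, 0, -0.0015]], [[-0.2213, 0.1333, -0.0413], [0, 0, -0.0015]], [[-0.2213, 0.1333, -0.0413], [0, 0, -0.0015]]]' > rows.txt && python3 -m handwheel rows.txt
python3 - <<'E'
from h import *
C=cal('wrist'); im,d=cams.capture('wrist'); save('w1.png',im); np.savez('w1.npz',d=d,A=C[1],p=C[2])
for t in ['mouth','press','tab','seat','pliers','stop']:
    z=dict(mouth=8,seat=8,pliers=0,stop=21,press=164,tab=118).get(t)
    for r in cams.spot_point(t,'wrist')[:2]: print(t,round(r['p'],2),np.round(r['uv'],1),onz('wrist',r['uv'],z,C).round(1))
v,u=np.mgrid[0:420,0:560]; w=world('wrist',np.c_[u.ravel(),v.ravel()],d.ravel(),C).reshape(420,560,3)
g=w[(abs(w[...,0]-440)<30)&(abs(w[...,1]-50)<60)&(d>0)]; print('bench',np.median(g[:,2]))
m=(d>0)&(w[...,2]>5)&(w[...,2]<25)&(abs(w[...,0]-548)<130)&(abs(w[...,1]-90)<230)
n,l,st,_=cv2.connectedComponentsWithStats(m.astype(np.uint8)); i=1+st[1:,4].argmax(); p=w[l==i]
print('plate',st[i],cv2.minAreaRect(p[:,:2].astype(np.float32)))
E
```

```text
time_s: 2.7
eef_pos: [547.6, 101.7, 398.6]
ee_rot: [-0.0, 0.605, 0.796, -0.0]
force: [-0.0, 0.2, 0.8]
grip_width: 1.003
grip_force: 0.0
mouth 0.71 [282.7 250.6] [[582.8 -19.8   8. ]]
mouth 0.59 [284.2 170.3] [[550.8 103.1   8. ]]
press 0.73 [290.9  41.6] [[518.5 234.9 164. ]]
press 0.56 [362.7 303.4] [[665.7   7.4 164. ]]
tab 0.79 [332.6 103.3] [[575.5 200.5 118. ]]
seat 0.93 [284.4 223.3] [[573.2  24.5   8. ]]
pliers 0.58 [283.6 170.6] [[550.4 101.3   0. ]]
stop 0.4 [285.1 196.3] [[561.7  68.7  21. ]]
bench -1.259599828034709
plate [  250    34    70   264 11275] ((553.8746337890625, 87.19522857666016), (99.88975524902344, 390.1127014160156), 14.132367134094238)
```

View pics/w1.png

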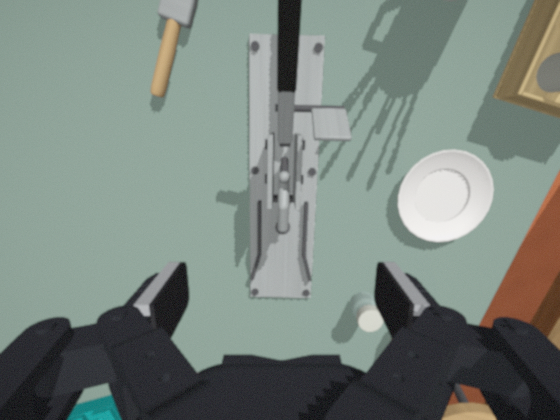

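The wrist view shows the plate spanning (249,35) to (312,298), a clean 390 x 100 fit. The tab is at (331,123), the jaw tip at (283,228) and the mouth at about (283,251). Moving on to the mould.

To row units: -411 mm is -0.548, -128 mm is -0.1707.

```bash
echo '[[[-0.548, -0.1707, 0.1987], [0, 0, 0]], [[-0.548, -0.1707, 0.1987], [0, 0, 0]], [[-0.548, -0.1707, 0.1987], [0, 0, 0]], [[-0.548, -0.1707, 0.1987], [0, 0, 0]], [[-0.548, -0.1707, 0.1987], [0, 0, 0]], [[-0.548, -0.1707, 0.1987], [0, 0, 0]], [[-0.548, -0.1707, 0.1987], [0, 0, 0]], [[-0.548, -0.1707, 0.1987], [0, 0, 0]]]' > rows.txt && python3 -m handwheel rows.txt; python3 left.py 530 -328 250 0.267
python3 - <<'E'
from h import *
f=np.load('w1.npz'); d=f['d']; c=cams.calibration('wrist'); C=(c,f['A'],f['p'])
v,u=np.mgrid[0:420,0:560]; w=world('wrist',np.c_[u.ravel(),v.ravel()],d.ravel(),C).reshape(420,560,3)
a=np.deg2rad(14.13); ux=np.array([np.sin(a),-np.cos(a)]); uy=np.array([np.cos(a),np.sin(a)]); o=np.array([550.2,101.8])
X=(w[...,:2]-o)@ux; Y=(w[...,:2]-o)@uy; Z=w[...,2]
for x0 in range(-200,60,20):
    m=(d>0)&(abs(X-x0)<10)&(abs(Y)<30)&(Z>60)
    if m.sum()>5: print(x0,m.sum(),Z[m].max().round(1),np.median(Z[m]).round(1),Y[m].min().round(1),Y[m].max().round(1))
m=(d>0)&(Y>24)&(Y<75)&(X<-40)&(X>-180)&(Z>60); print('tab',X[m].min(),X[m].max(),Y[m].min(),Y[m].max(),Z[m].min(),Z[m].max())
E
```

```text
time_s: 3.85
eef_pos: [535.7, -277.1, 267.9]
ee_rot: [0.0, 0.605, 0.797, 0.0]
force: [0.7, 0.1, 0.2]
grip_width: 0.995
grip_force: 0.0
t 3.85 [-47.5 -19.2  17.9] [0.    0.    0.005] F [0.7 0.1 0.2]
-160 571 178.8 172.1 -10.0 9.5
-140 655 168.5 158.8 -9.8 9.6
-120 536 152.6 142.9 -10.4 9.6
-100 418 136.1 127.5 -10.3 9.3
-80 527 126.8 108.5 -12.3 29.9
-60 396 147.5 98.1 -19.7 30.0
-40 383 106.6 97.0 -23.9 23.7
-20 16988 425.5 412.6 -30.0 30.0
0 1466 416.4 399.2 -24.2 27.3
20 423 106.2 99.2 -20.0 19.8
40 169 105.9 98.8 -19.7 18.6
tab -88.1399423286288 -52.12051036979575 24.014463868965848 65.33215814394799 101.30980616304629 148.1361192915723
```

To row units: -48 mm is -0.064, -19 mm is -0.0253.

```bash
echo '[[[-0.064, -0.0253, 0.024], [0, 0, 0]], [[-0.064, -0.0253, 0.024], [0, 0, 0]], [[-0.064, -0.0253, 0.024], [0, 0, 0]]]' > rows.txt && python3 -m handwheel rows.txt
python3 - <<'E'
from h import *
C=cal('wrist'); im,d=cams.capture('wrist'); save('w2.png',im)
for r in cams.spot_point('mould','wrist')[:2]: print(round(r['p'],2),r['uv'],onz('wrist',r['uv'],0,C))
v,u=np.mgrid[0:420,0:560]; w=world('wrist',np.c_[u.ravel(),v.ravel()],d.ravel(),C).reshape(420,560,3)
m=(d>0)&(np.hypot(w[...,0]-530,w[...,1]+328)<75)&(w[...,2]>32)&(w[...,2]<55)
p=w[m]; print(len(p),cv2.minAreaRect(p[:,:2].astype(np.float32)),np.median(p[:,2]))
q=p[p[:,2]>46]; print('pin',q.mean(0) if len(q) else None)
s=readout.sense(); print(s['eef_pos'],s['time_s'])
E
```

```text
time_s: 4.15
eef_pos: [530.3, -327.5, 249.6]
ee_rot: [-0.001, 0.605, 0.796, 0.0]
force: [0.3, 1.4, -0.7]
grip_width: 1.004
grip_force: 0.0
0.93 [282.3, 196.1] [[ 532.01700637 -332.42942722    0.        ]]
0.83 [149.5, 94.1] [[ 3.83210404e+02 -2.70242027e+02 -5.68434189e-14]]
4393 ((530.4625244140625, -329.6349792480469), (59.9891471862793, 90.42292022705078), 16.859310150146484) 38.53924525947343
pin [ 523.5116145  -305.27924163   49.49304959]
[ 531.03505768 -325.81169743  250.9251046 ] 4.25
```

View pics/w2.png

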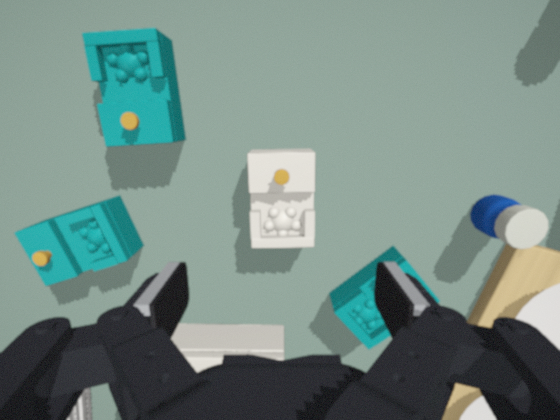

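The white mould is at (281,198), with its pin at (281,177) and the hollow below it. The turquoise look-alikes are at (135,88), (80,240) and (385,295), clear of the fingers. Descending.

To row units: 100 mm is 0.1333, 80 mm is 0.1067, -0.023 rad is -0.0058.

```bash
echo '[[[-0.032, 0.0013, 0.0533], [0, 0, -0.0058]], [[-0.032, 0.0013, 0.1067], [0, 0, -0.0058]], [[-0.032, 0.0013, 0.1333], [0, 0, -0.0058]], [[-0.032, 0.0013, 0.1333], [0, 0, -0.0058]]]' > rows.txt && python3 -m handwheel rows.txt; python3 left.py 536.9 -350.7 92 0.294
```

```text
time_s: 4.65
eef_pos: [537.9, -347.7, 148.2]
ee_rot: [-0.002, 0.595, 0.804, 0.0]
force: [0.2, -0.3, -0.1]
grip_width: 0.998
grip_force: 0.0
t 4.65 [-2.9 -1.7 56.2] [-0.002 -0.004  0.003] F [ 0.2 -0.3 -0.1]
```

To row units: 56 mm is 0.0747, 50 mm is 0.0667.

```bash
echo '[[[-0.0027, -0.0013, 0.04], [0, 0, 0]], [[-0.0027, -0.0013, 0.0667], [0, 0, 0]], [[-0.0027, -0.0013, 0.0747], [0, 0, 0]], [[-0.0027, -0.0013, 0.0747], [0, 0, 0]]]' > rows.txt && python3 -m handwheel rows.txt; python3 left.py 536.9 -350.7 92 0.294; echo '[[[0, 0, 0], [0, 0, 0]], [[0, 0, 0], [0, 0, 0]], [[0, 0, 0], [0, 0, 0]], [[0, 0, 0], [0, 0, 0]], [[0, 0, 0], [0, 0, 0]], [[0, 0, 0], [0, 0, 0]]]' > rows.txt && python3 -m handwheel rows.txt 0.6 30;  python3 left.py 536.9 -350.7 92 0.294
```

```text
time_s: 5.05
eef_pos: [538.3, -351.6, 95.5]
ee_rot: [0.001, 0.595, 0.804, -0.0]
force: [-0.4, -0.9, -1.0]
grip_width: 1.0
grip_force: 0.0
t 5.05 [ 1.3 -1.   3.5] [0.001 0.001 0.002] F [-0.4 -0.9 -1. ]
time_s: 5.65
eef_pos: [538.2, -352.3, 96.2]
ee_rot: [0.001, 0.595, 0.803, -0.0]
force: [-0.3, 2.0, 6.3]
grip_width: 0.692
grip_force: 32.3
t 5.65 [ 1.9 -0.8  4.2] [0.001 0.002 0.001] F [-0.3  2.   6.3]
```

To row units: -60 mm is -0.08, -50 mm is -0.0667.

```bash
echo '[[[0, 0, -0.0267], [0, 0, 0]], [[0, 0, -0.0667], [0, 0, 0]], [[0, 0, -0.08], [0, 0, 0]], [[0, 0, -0.08], [0, 0, 0]]]' > rows.txt && python3 -m handwheel rows.txt; python3 left.py 604.4 -113.5 156 0.2467
```

```text
time_s: 6.05
eef_pos: [538.0, -352.3, 155.7]
ee_rot: [0.001, 0.595, 0.803, -0.0]
force: [-0.6, -0.3, -4.6]
grip_width: 0.69
grip_force: 35.0
t 6.05 [209.2 133.   -0.7] [0.002 0.003 0.048] F [-0.6 -0.3 -4.6]
```

To row units: 209 mm is 0.2787, 190 mm is 0.2533, 0.048 rad is 0.012.

```bash
echo '[[[0.0533, 0.0333, 0], [0, 0, 0.005]], [[0.1067, 0.068, 0], [0, 0, 0.012]], [[0.16, 0.1013, 0], [0, 0, 0.012]], [[0.2133, 0.136, 0], [0, 0, 0.012]], [[0.2533, 0.1613, 0], [0, 0, 0.012]], [[0.2787, 0.1773, 0], [0, 0, 0.012]], [[0.2787, 0.1773, 0], [0, 0, 0.012]], [[0.2787, 0.1773, 0], [0, 0, 0.012]]]' > rows.txt && python3 -m handwheel rows.txt; python3 left.py 604.4 -113.5 104 0.2467
python3 - <<'E'
from h import *
C=cal('wrist'); im,d=cams.capture('wrist'); save('w3.png',im)
c,A,p=C; v,u=np.mgrid[0:420,0:560]; w=world('wrist',np.c_[u.ravel(),v.ravel()],d.ravel(),C).reshape(420,560,3)
m=(d>0)&(w[...,2]>5)&(w[...,2]<14)&(abs(w[...,0]-548)<130)&(abs(w[...,1]-90)<230)
n,l,st,_=cv2.connectedComponentsWithStats(m.astype(np.uint8)); i=1+st[1:,4].argmax(); q=w[l==i]
print('plate',cv2.minAreaRect(q[:,:2].astype(np.float32)))
m=(d>0)&(np.hypot(w[...,0]-599,w[...,1]+92)<80)&(w[...,2]>85)&(w[...,2]<115)&(im.min(2)>100)
n,l,st,_=cv2.connectedComponentsWithStats(m.astype(np.uint8)); i=1+st[1:,4].argmax(); q=w[l==i]
print('mould top',len(q),cv2.minAreaRect(q[:,:2].astype(np.float32)),np.median(q[:,2]))
E
```

```text
time_s: 6.85
eef_pos: [603.7, -113.2, 152.9]
ee_rot: [-0.001, 0.614, 0.789, -0.0]
force: [-0.7, -1.0, -4.0]
grip_width: 0.692
grip_force: 35.1
t 6.85 [-0.5  0.7 48.9] [-0.002 -0.001  0.001] F [-0.7 -1.  -4. ]
plate ((578.3319702148438, -11.83071517944336), (75.58089447021484, 70.00798797607422), 14.223172187805176)
mould top 25381 ((597.0076904296875, -90.33000183105469), (78.58328247070312, 90.15206146240234), 14.223388671875) 94.70590957268574
```

View pics/w3.png

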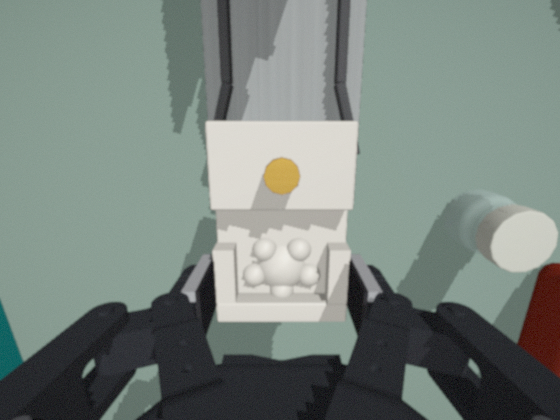

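The mould is held square: its edges are at columns 208–356 (centre 282), and the guides at columns 232–337 (centre about 284.5), so a shift of about +2 mm in tool y is needed. Lowering.

To row units: 46 mm is 0.0613, 42 mm is 0.056.

```bash
echo '[[[0, 0.0027, 0.0333], [0, 0, 0]], [[0, 0.0027, 0.056], [0, 0, 0]], [[0, 0.0027, 0.0613], [0, 0, 0]], [[0, 0.0027, 0.0613], [0, 0, 0]]]' > rows.txt && python3 -m handwheel rows.txt; echo '[[[0, 0, 0.0013], [0, 0, 0]], [[0, 0, 0.0013], [0, 0, 0]]]' > rows.txt && python3 -m handwheel rows.txt;echo '[[[0, 0, 0.0013], [0, 0, 0]], [[0, 0, 0.0013], [0, 0, 0]]]' > rows.txt && python3 -m handwheel rows.txt
```

```text
time_s: 7.3
eef_pos: [605.7, -113.7, 107.7]
ee_rot: [-0.001, 0.615, 0.788, -0.0]
force: [-0.0, 0.6, -3.9]
grip_width: 0.69
grip_force: 35.0
time_s: 7.5
eef_pos: [606.3, -113.2, 108.1]
ee_rot: [0.001, 0.615, 0.789, 0.0]
force: [-0.9, -0.1, -5.0]
grip_width: 0.694
grip_force: 35.0
time_s: 7.7
eef_pos: [606.1, -112.9, 106.6]
ee_rot: [0.0, 0.615, 0.789, 0.0]
force: [-0.3, -0.1, -4.4]
grip_width: 0.686
grip_force: 35.0
```

To row units: 1.5 mm is 0.002, 1 mm is 0.0013.

```bash
for i in 1; do echo '[[[0, 0, 0.0013], [0, 0, 0]], [[0, 0, 0.002], [0, 0, 0]]]' > rows.txt && python3 -m handwheel rows.txt | grep -E "eef|force: \["; done; echo '[[[0, 0, 0.0007], [0, 0, 0]], [[0, 0, 0.0013], [0, 0, 0]]]' > rows.txt && python3 -m handwheel rows.txt| grep -E "eef|force: \["; echo '[[[0, 0, 0.0007], [0, 0, 0]], [[0, 0, 0.0013], [0, 0, 0]]]' > rows.txt && python3 -m handwheel rows.txt| grep -E "eef|force: \["
```

```text
eef_pos: [606.0, -112.9, 104.8]
force: [0.2, -0.1, -4.6]
eef_pos: [606.1, -113.0, 104.3]
force: [-3.4, -1.0, 3.5]
eef_pos: [606.2, -113.2, 104.1]
force: [-7.1, -0.9, 11.5]
```

To row units: -1.5 mm is -0.002.

```bash
echo '[[[0, 0, -0.002], [0, 0, 0]], [[0, 0, -0.002], [0, 0, 0]]]' > rows.txt && python3 -m handwheel rows.txt | grep -E "eef|force: \["; echo '[[[0.0093, 0, -0.0013], [0, 0, 0]], [[0.0187, 0, -0.0013], [0, 0, 0]], [[0.0267, 0, -0.0013], [0, 0, 0]], [[0.0267, 0, -0.0013], [0, 0, 0]]]' > rows.txt && python3 -m handwheel rows.txt| grep -E "eef|force: \["; echo '[[[0.0093, 0, 0], [0, 0, 0]], [[0.0187, 0, 0], [0, 0, 0]], [[0.0267, 0, 0], [0, 0, 0]], [[0.0267, 0, 0], [0, 0, 0]]]' > rows.txt && python3 -m handwheel rows.txt| grep -E "eef|force: \["
```

```text
eef_pos: [606.2, -112.9, 104.3]
force: [-0.2, -1.4, -2.9]
eef_pos: [600.9, -92.3, 105.0]
force: [0.1, 0.3, -4.0]
eef_pos: [596.1, -73.2, 105.3]
force: [-0.0, -0.4, -4.8]
```

To row units: 15 mm is 0.02, 10 mm is 0.0133.

```bash
for k in 1; do :; done; echo '[[[0.0067, 0, 0], [0, 0, 0]], [[0.0133, 0, 0], [0, 0, 0]], [[0.02, 0, 0], [0, 0, 0]], [[0.02, 0, 0], [0, 0, 0]]]' > rows.txt && python3 -m handwheel rows.txt| grep -E "eef|force: \["; echo '[[[0.0067, 0, 0], [0, 0, 0]], [[0.0133, 0, 0], [0, 0, 0]], [[0.02, 0, 0], [0, 0, 0]], [[0.02, 0, 0], [0, 0, 0]]]' > rows.txt && python3 -m handwheel rows.txt| grep -E "eef|force: \["; echo '[[[0.0067, 0, 0], [0, 0, 0]], [[0.0133, 0, 0], [0, 0, 0]], [[0.0133, 0, 0], [0, 0, 0]]]' > rows.txt && python3 -m handwheel rows.txt| grep -E "eef|force: \["
```

```text
eef_pos: [592.4, -58.8, 105.2]
force: [-0.6, -0.3, -5.2]
eef_pos: [588.7, -44.2, 105.2]
force: [-0.4, 0.1, -4.7]
eef_pos: [586.3, -34.6, 105.2]
force: [0.1, 0.2, -5.2]
```

To row units: 12 mm is 0.016, 8 mm is 0.0107.

```bash
echo '[[[0.0053, 0, 0], [0, 0, 0]], [[0.0107, 0, 0], [0, 0, 0]], [[0.016, 0, 0], [0, 0, 0]], [[0.016, 0, 0], [0, 0, 0]]]' > rows.txt && python3 -m handwheel rows.txt| grep -E "eef|force: \["; echo '[[[0.0053, 0, 0], [0, 0, 0]], [[0.0107, 0, 0], [0, 0, 0]], [[0.016, 0, 0], [0, 0, 0]], [[0.016, 0, 0], [0, 0, 0]]]' > rows.txt && python3 -m handwheel rows.txt| grep -E "eef|force: \["; echo '[[[0.0027, 0, 0.0007], [0, 0, 0]], [[0.0053, 0, 0.0009], [0, 0, 0]], [[0.0053, 0, 0.0009], [0, 0, 0]]]' > rows.txt && python3 -m handwheel rows.txt| grep -E "eef|force: \["
```

```text
eef_pos: [583.4, -23.1, 105.2]
force: [-0.8, -0.9, -4.4]
eef_pos: [580.5, -11.4, 105.2]
force: [1.2, -0.7, -4.1]
eef_pos: [579.6, -7.9, 104.6]
force: [-0.0, 0.3, -3.9]
```

To row units: 1.5 mm is 0.002, 0.7 mm is 0.0009.

```bash
echo '[[[0.0009, 0, 0], [0, 0, 0]], [[0.002, 0, 0], [0, 0, 0]], [[0.002, 0, 0], [0, 0, 0]]]' > rows.txt && python3 -m handwheel rows.txt| grep -E "eef|force: \["
```

```text
eef_pos: [579.3, -6.6, 104.6]
force: [0.2, 0.1, -3.4]
```

To row units: 2 mm is 0.0027, 1 mm is 0.0013.

```bash
echo '[[[0.0013, 0, 0], [0, 0, 0]], [[0.0027, 0, 0], [0, 0, 0]], [[0.0027, 0, 0], [0, 0, 0]]]' > rows.txt && python3 -m handwheel rows.txt| grep -E "eef|force: \["; echo '[[[0.0007, 0, 0], [0, 0, 0]], [[0.0013, 0, 0], [0, 0, 0]], [[0.0013, 0, 0], [0, 0, 0]]]' > rows.txt && python3 -m handwheel rows.txt| grep -E "eef|force: \["
```

```text
eef_pos: [578.8, -4.6, 104.6]
force: [0.6, -0.3, -4.4]
eef_pos: [578.5, -3.7, 104.6]
force: [0.8, 0.5, -3.2]
```

To row units: 0.8 mm is 0.0011, 0.5 mm is 0.0007.

```bash
echo '[[[0.0007, 0, 0], [0, 0, 0]], [[0.0011, 0, 0], [0, 0, 0]], [[0.0011, 0, 0], [0, 0, 0]]]' > rows.txt && python3 -m handwheel rows.txt| grep -E "eef|force: \["
```

```text
eef_pos: [578.5, -3.2, 104.6]
force: [0.5, -3.0, -3.2]
```

To row units: 0.3 mm is 0.0004.

```bash
echo '[[[0.0004, 0, 0], [0, 0, 0]], [[0.0004, 0, 0], [0, 0, 0]]]' > rows.txt && python3 -m handwheel rows.txt| grep -E "eef|force: \["; echo '[[[0.0004, 0, 0], [0, 0, 0]], [[0.0004, 0, 0], [0, 0, 0]]]' > rows.txt && python3 -m handwheel rows.txt| grep -E "eef|force: \["
```

```text
eef_pos: [578.4, -3.2, 104.7]
force: [0.4, -4.6, -3.2]
eef_pos: [578.4, -3.1, 104.7]
force: [-0.2, -6.4, -3.3]
```

To row units: 0.5 mm is 0.0007.

```bash
echo '[[[0, 0, 0.0007], [0, 0, 0]], [[0, 0, 0.0007], [0, 0, 0]]]' > rows.txt && python3 -m handwheel rows.txt| grep -E "eef|force: \["; echo '[[[0, 0, 0.0004], [0, 0, 0]], [[0, 0, 0.0004], [0, 0, 0]]]' > rows.txt && python3 -m handwheel rows.txt| grep -E "eef|force: \["
```

```text
eef_pos: [578.4, -3.1, 104.4]
force: [0.4, -7.8, -2.6]
eef_pos: [578.4, -3.2, 104.3]
force: [-0.9, -5.6, -0.7]
```

```bash
echo '[[[0, 0, 0.0004], [0, 0, 0]], [[0, 0, 0.0004], [0, 0, 0]]]' > rows.txt && python3 -m handwheel rows.txt| grep -E "eef|force: \["; echo '[[[0, 0, 0], [0, 0, 0]], [[0, 0, 0], [0, 0, 0]], [[0, 0, 0], [0, 0, 0]], [[0, 0, 0], [0, 0, 0]]]' > rows.txt && python3 -m handwheel rows.txt 0.95 ; echo '[[[0, 0, -0.0267], [0, 0, 0]], [[0, 0, -0.0667], [0, 0, 0]], [[-0.0267, 0, -0.12], [0, 0, 0]], [[-0.0267, 0, -0.1333], [0, 0, 0]], [[-0.0267, 0, -0.1333], [0, 0, 0]]]' > rows.txt && python3 -m handwheel rows.txt
python3 - <<'E'
from h import *
C=cal('wrist'); im,d=cams.capture('wrist'); save('w4.png',im); print(C[2])
for t in ['seat','mould','stop']:
    for r in cams.spot_point(t,'wrist')[:1]: print(t,r['p'],r['uv'],onz('wrist',r['uv'],8,C))
E
```

```text
eef_pos: [578.5, -3.2, 104.3]
force: [-1.8, -6.7, 2.2]
time_s: 14.1
eef_pos: [578.2, -2.2, 103.5]
ee_rot: [-0.0, 0.615, 0.789, 0.0]
force: [0.4, -0.3, -0.3]
grip_width: 0.95
grip_force: 0.0
time_s: 14.6
eef_pos: [583.5, -22.0, 204.8]
ee_rot: [0.001, 0.615, 0.789, 0.001]
force: [0.4, -0.0, -0.8]
grip_width: 0.947
grip_force: 0.0
[565.83335806  44.77148812 273.34668354]
mould 0.6 [280.0, 156.6] [[572.55134865  17.08581557   8.        ]]
stop 0.72 [277.0, 88.8] [[557.31397269  68.06618244   8.        ]]
```

View pics/w4.png

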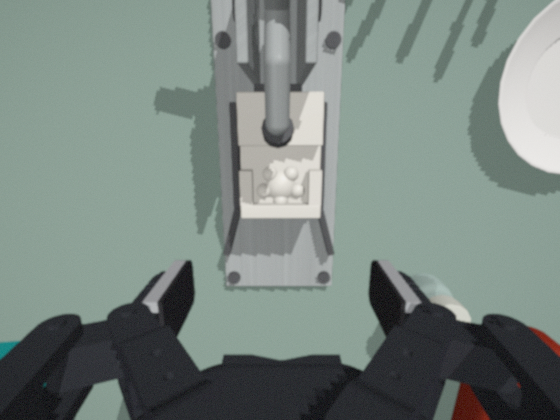

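The mould sits in the channel, edges at columns 238–323, under the open jaw. Now a gentle check push with shut fingers on its outer face to make sure release didn't pull it off the stop.

To row units: 103 mm is 0.1373, 80 mm is 0.1067.

```bash
echo '[[[-0.0373, 0, 0.0267], [0, 0, 0]], [[-0.0373, 0, 0.0667], [0, 0, 0]], [[-0.0373, 0, 0.1067], [0, 0, 0]], [[-0.0373, 0, 0.1373], [0, 0, 0]], [[-0.0373, 0, 0.1373], [0, 0, 0]], [[-0.0373, 0, 0.1373], [0, 0, 0]]]' > rows.txt && python3 -m handwheel rows.txt 0.0; echo '[[[0.0053, 0, 0], [0, 0, 0]], [[0.0107, 0, 0], [0, 0, 0]], [[0.0107, 0, 0], [0, 0, 0]]]' > rows.txt && python3 -m handwheel rows.txt| grep -E "eef|force: \["; echo '[[[0.0027, 0, 0], [0, 0, 0]], [[0.0053, 0, 0], [0, 0, 0]], [[0.0053, 0, 0], [0, 0, 0]]]' > rows.txt && python3 -m handwheel rows.txt| grep -E "eef|force: \["
```

```text
time_s: 15.4
eef_pos: [589.9, -48.7, 100.4]
ee_rot: [-0.0, 0.615, 0.789, -0.0]
force: [0.2, 0.1, -0.2]
grip_width: 0.002
grip_force: 0.0
eef_pos: [588.1, -40.6, 101.3]
force: [-0.6, -0.0, -0.5]
eef_pos: [587.0, -37.1, 100.5]
force: [0.6, 0.5, 0.7]
```

To row units: 1 mm is 0.0013.

```bash
echo '[[[0.0013, 0, 0], [0, 0, 0]], [[0.0013, 0, 0], [0, 0, 0]]]' > rows.txt && python3 -m handwheel rows.txt| grep -E "eef|force: \["; echo '[[[0.0009, 0, 0], [0, 0, 0]], [[0.0009, 0, 0], [0, 0, 0]]]' > rows.txt && python3 -m handwheel rows.txt| grep -E "eef|force: \["
```

```text
eef_pos: [586.8, -36.3, 100.5]
force: [-0.3, 0.5, -0.8]
eef_pos: [586.6, -35.7, 100.4]
force: [-0.5, -0.6, 0.3]
```

To row units: 0.7 mm is 0.0009.

```bash
echo '[[[0.0009, 0, 0], [0, 0, 0]], [[0.0009, 0, 0], [0, 0, 0]]]' > rows.txt && python3 -m handwheel rows.txt| grep -E "eef|force: \["; echo '[[[0.0007, 0, 0], [0, 0, 0]], [[0.0007, 0, 0], [0, 0, 0]]]' > rows.txt && python3 -m handwheel rows.txt| grep -E "eef|force: \["
```

```text
eef_pos: [586.4, -34.9, 100.4]
force: [-0.3, 0.2, -0.2]
eef_pos: [586.3, -34.5, 100.5]
force: [0.6, -0.5, 0.8]
```

To row units: 0.7 mm is 0.0009.

```bash
echo '[[[0.0009, 0, 0], [0, 0, 0]], [[0.0009, 0, 0], [0, 0, 0]]]' > rows.txt && python3 -m handwheel rows.txt| grep -E "eef|force: \["; echo '[[[0.0009, 0, 0], [0, 0, 0]], [[0.0009, 0, 0], [0, 0, 0]]]' > rows.txt && python3 -m handwheel rows.txt| grep -E "eef|force: \["
```

```text
eef_pos: [586.1, -33.8, 100.5]
force: [0.8, -0.1, 0.3]
eef_pos: [586.0, -33.4, 100.5]
force: [0.2, -2.6, -0.8]
```

To row units: 0.7 mm is 0.0009.

```bash
echo '[[[0.0009, 0, 0], [0, 0, 0]], [[0.0009, 0, 0], [0, 0, 0]]]' > rows.txt && python3 -m handwheel rows.txt| grep -E "eef|force: \["; echo '[[[0.0009, 0, 0], [0, 0, 0]], [[0.0009, 0, 0], [0, 0, 0]]]' > rows.txt && python3 -m handwheel rows.txt| grep -E "eef|force: \["
```

```text
eef_pos: [586.0, -33.3, 100.6]
force: [0.7, -5.8, -0.8]
eef_pos: [586.1, -33.2, 100.7]
force: [1.2, -9.5, -0.9]
```

The mould is firmly against the stop (steady build to about 9 N, no travel). Backing off and going to the handle.

To row units: -200 mm is -0.2667, -190 mm is -0.2533.

```bash
echo '[[[-0.008, 0, 0], [0, 0, 0]], [[-0.008, 0, -0.0533], [0, 0, 0]], [[-0.008, 0, -0.12], [0, 0, 0]], [[-0.008, 0, -0.1867], [0, 0, 0]], [[-0.008, 0, -0.2533], [0, 0, 0]], [[-0.008, 0, -0.2667], [0, 0, 0]], [[-0.008, 0, -0.2667], [0, 0, 0]]]' > rows.txt && python3 -m handwheel rows.txt| grep -E "eef|force: \["; python3 left.py 513.4 252.4 300 0.2467
```

```text
eef_pos: [587.3, -37.6, 302.1]
force: [0.8, 0.4, -1.1]
t 18.3 [299.2  -0.8   1.7] [0.003 0.001 0.001] F [ 0.8  0.4 -1.1]
```

To row units: 299 mm is 0.3987, 280 mm is 0.3733.

```bash
echo '[[[0.06, 0, 0], [0, 0, 0]], [[0.1267, 0, 0], [0, 0, 0]], [[0.1933, 0, 0], [0, 0, 0]], [[0.26, 0, 0], [0, 0, 0]], [[0.32, 0, 0], [0, 0, 0]], [[0.3733, 0, 0], [0, 0, 0]], [[0.3987, 0, 0], [0, 0, 0]], [[0.3987, 0, 0], [0, 0, 0]]]' > rows.txt && python3 -m handwheel rows.txt| grep -E "eef|force: \["; echo '[[[0, 0, 0.0267], [0, 0, 0]], [[0, 0, 0.056], [0, 0, 0]], [[0, 0, 0.056], [0, 0, 0]], [[0, 0, 0.056], [0, 0, 0]]]' > rows.txt && python3 -m handwheel rows.txt| grep -E "eef|force: \["; python3 left.py 513.4 252.4 250 0.2467
```

```text
eef_pos: [512.7, 254.4, 298.1]
force: [0.3, -1.0, -0.5]
eef_pos: [514.2, 251.6, 258.1]
force: [-0.1, -1.0, 0.6]
t 19.5 [ 1.  -0.5  8.1] [-0.002  0.    -0.001] F [-0.1 -1.   0.6]
```

To row units: 12 mm is 0.016, 8 mm is 0.0107.

```bash
echo '[[[0, 0, 0.0053], [0, 0, 0]], [[0, 0, 0.0107], [0, 0, 0]], [[0, 0, 0.016], [0, 0, 0]], [[0, 0, 0.016], [0, 0, 0]]]' > rows.txt && python3 -m handwheel rows.txt| grep -E "eef|force: \["; echo '[[[0, 0, 0.004], [0, 0, 0]], [[0, 0, 0.008], [0, 0, 0]], [[0, 0, 0.012], [0, 0, 0]], [[0, 0, 0.0133], [0, 0, 0]]]' > rows.txt && python3 -m handwheel rows.txt| grep -E "eef|force: \["
```

```text
eef_pos: [514.0, 252.2, 246.4]
force: [1.8, -1.9, 1.5]
eef_pos: [514.0, 252.4, 236.3]
force: [0.1, -0.1, 3.9]
```

To row units: 10 mm is 0.0133, 9 mm is 0.012.

```bash
echo '[[[0, 0, 0.004], [0, 0, 0]], [[0, 0, 0.008], [0, 0, 0]], [[0, 0, 0.012], [0, 0, 0]], [[0, 0, 0.0133], [0, 0, 0]]]' > rows.txt && python3 -m handwheel rows.txt| grep -E "eef|force: \["; echo '[[[0, 0, 0.004], [0, 0, 0]], [[0, 0, 0.008], [0, 0, 0]], [[0, 0, 0.012], [0, 0, 0]], [[0, 0, 0.0133], [0, 0, 0]]]' > rows.txt && python3 -m handwheel rows.txt| grep -E "eef|force: \["
```

```text
eef_pos: [513.9, 252.3, 226.1]
force: [0.2, 0.5, 5.4]
eef_pos: [514.1, 252.5, 216.8]
force: [-0.4, 0.1, 9.1]
```

To row units: 10 mm is 0.0133, 9 mm is 0.012.

```bash
echo '[[[0, 0, 0.004], [0, 0, 0]], [[0, 0, 0.008], [0, 0, 0]], [[0, 0, 0.012], [0, 0, 0]], [[0, 0, 0.0133], [0, 0, 0]]]' > rows.txt && python3 -m handwheel rows.txt| grep -E "eef|force: \["; echo '[[[0, 0, 0.004], [0, 0, 0]], [[0, 0, 0.008], [0, 0, 0]], [[0, 0, 0.012], [0, 0, 0]], [[0, 0, 0.0133], [0, 0, 0]]]' > rows.txt && python3 -m handwheel rows.txt| grep -E "eef|force: \["
```

```text
eef_pos: [514.2, 252.6, 206.9]
force: [-0.6, 2.7, 9.1]
eef_pos: [514.1, 252.7, 196.7]
force: [0.7, 3.4, 8.2]
```

To row units: 10 mm is 0.0133, 9 mm is 0.012.

```bash
echo '[[[0, 0, 0.004], [0, 0, 0]], [[0, 0, 0.008], [0, 0, 0]], [[0, 0, 0.012], [0, 0, 0]], [[0, 0, 0.0133], [0, 0, 0]]]' > rows.txt && python3 -m handwheel rows.txt| grep -E "eef|force: \["; echo '[[[0, 0, 0.0027], [0, 0, 0]], [[0, 0, 0.0053], [0, 0, 0]], [[0, 0, 0.0067], [0, 0, 0]]]' > rows.txt && python3 -m handwheel rows.txt| grep -E "eef|force: \["
```

```text
eef_pos: [514.0, 252.6, 186.4]
force: [-0.1, 2.1, 5.7]
eef_pos: [513.9, 252.5, 181.3]
force: [0.2, 1.3, 5.1]
```

To row units: 3 mm is 0.004, 2 mm is 0.0027.

```bash
echo '[[[0, 0, 0.0013], [0, 0, 0]], [[0, 0, 0.0027], [0, 0, 0]], [[0, 0, 0.004], [0, 0, 0]]]' > rows.txt && python3 -m handwheel rows.txt| grep -E "eef|force: \["; echo '[[[0, 0, 0.0013], [0, 0, 0]], [[0, 0, 0.0027], [0, 0, 0]]]' > rows.txt && python3 -m handwheel rows.txt| grep -E "eef|force: \["
```

```text
eef_pos: [513.9, 252.3, 178.4]
force: [-0.7, 3.2, 3.9]
eef_pos: [513.9, 252.3, 176.3]
force: [-0.4, 1.7, 3.2]
```

To row units: 2 mm is 0.0027, 1 mm is 0.0013.

```bash
echo '[[[0, 0, 0.0013], [0, 0, 0]], [[0, 0, 0.0027], [0, 0, 0]]]' > rows.txt && python3 -m handwheel rows.txt| grep -E "eef|force: \["; echo '[[[0, 0, 0.0013], [0, 0, 0]], [[0, 0, 0.0027], [0, 0, 0]]]' > rows.txt && python3 -m handwheel rows.txt| grep -E "eef|force: \["
```

```text
eef_pos: [513.9, 252.2, 174.2]
force: [0.1, 2.1, 2.1]
eef_pos: [513.9, 252.2, 172.2]
force: [-0.4, 2.0, 2.3]
```

To row units: 1.5 mm is 0.002, 1 mm is 0.0013.

```bash
echo '[[[0, 0, 0.0013], [0, 0, 0]], [[0, 0, 0.002], [0, 0, 0]]]' > rows.txt && python3 -m handwheel rows.txt| grep -E "eef|force: \["; echo '[[[0, 0, 0.0013], [0, 0, 0]], [[0, 0, 0.002], [0, 0, 0]]]' > rows.txt && python3 -m handwheel rows.txt| grep -E "eef|force: \["
```

```text
eef_pos: [513.9, 252.2, 170.7]
force: [-0.7, 1.8, 1.6]
eef_pos: [513.9, 252.2, 169.2]
force: [0.1, 0.7, 1.5]
```

To row units: 1.5 mm is 0.002, 1 mm is 0.0013.

```bash
echo '[[[0, 0, 0.0013], [0, 0, 0]], [[0, 0, 0.002], [0, 0, 0]]]' > rows.txt && python3 -m handwheel rows.txt| grep -E "eef|force: \["; echo '[[[0, 0, 0.0013], [0, 0, 0]], [[0, 0, 0.002], [0, 0, 0]]]' > rows.txt && python3 -m handwheel rows.txt| grep -E "eef|force: \["
```

```text
eef_pos: [513.9, 252.2, 167.7]
force: [-0.7, 0.6, 0.6]
eef_pos: [513.9, 252.2, 166.2]
force: [0.9, 0.2, 0.4]
```

The rows are not in the units I measure in: shifts go in shares of 750 mm and turns go in shares of 4 rad. I convert before sending: 1 mm is 0.0013.

```bash
echo '[[[0, 0, 0.0013], [0, 0, 0]], [[0, 0, 0.0013], [0, 0, 0]]]' > rows.txt && python3 -m handwheel rows.txt| grep -E "eef|force: \["
python3 - <<'E'
from h import *
C=cal('wrist'); im,d=cams.capture('wrist'); save('w5.png',im)
v,u=np.mgrid[0:420,0:560]; w=world('wrist',np.c_[u.ravel(),v.ravel()],d.ravel(),C).reshape(420,560,3)
a=np.deg2rad(14.13); ux=np.array([np.sin(a),-np.cos(a)]); uy=np.array([np.cos(a),np.sin(a)]); o=np.array([550.2,101.8])
X=(w[...,:2]-o)@ux; Y=(w[...,:2]-o)@uy; Z=w[...,2]
for x0 in range(-220,-50,12):
    m=(d>0)&(abs(X-x0)<6)&(abs(Y)<9)&(Z>40)&(Z<140)
    if m.sum()>5: print(x0,m.sum(),np.median(Z[m]).round(1))
E
```

```text
eef_pos: [513.9, 252.2, 165.2]
force: [0.5, 0.7, 0.7]
-196 997 91.8
-184 915 91.4
-172 1159 91.0
-160 2312 118.4
-148 431 136.3
-112 62 86.7
-100 181 86.1
```

To row units: 1.5 mm is 0.002, 1 mm is 0.0013.

```bash
echo '[[[0, 0, 0.0013], [0, 0, 0]], [[0, 0, 0.002], [0, 0, 0]]]' > rows.txt && python3 -m handwheel rows.txt| grep -E "eef|force: \["; echo '[[[0, 0, 0.0013], [0, 0, 0]], [[0, 0, 0.0013], [0, 0, 0]]]' > rows.txt && python3 -m handwheel rows.txt| grep -E "eef|force: \["
```

```text
eef_pos: [513.9, 252.3, 163.9]
force: [0.3, -0.8, -1.0]
eef_pos: [514.2, 252.4, 163.6]
force: [-0.9, -0.3, 5.9]
```

To row units: 1 mm is 0.0013.

```bash
echo '[[[0, 0, 0.0013], [0, 0, 0]], [[0, 0, 0.0013], [0, 0, 0]]]' > rows.txt && python3 -m handwheel rows.txt| grep -E "eef|force: \["
```

```text
eef_pos: [514.5, 252.4, 163.5]
force: [-2.5, -0.8, 10.5]
```

Hard end stop felt (about 10 N), after the force vanished and the handle snapped down. Lifting off and checking that it stays.

To row units: -97 mm is -0.1293, -80 mm is -0.1067.

```bash
echo '[[[0, 0, -0.0067], [0, 0, 0]], [[0, 0, -0.0533], [0, 0, 0]], [[0, 0, -0.1067], [0, 0, 0]], [[0, 0, -0.1293], [0, 0, 0]], [[0, 0, -0.1293], [0, 0, 0]]]' > rows.txt && python3 -m handwheel rows.txt| grep -E "eef|force: \["; python3 left.py 570.1 235.7 262 0.2467;  python3 - <<'E'
from h import *
C=cal('wrist'); im,d=cams.capture('wrist'); save('w6.png',im)
v,u=np.mgrid[0:420,0:560]; w=world('wrist',np.c_[u.ravel(),v.ravel()],d.ravel(),C).reshape(420,560,3)
a=np.deg2rad(14.13); ux=np.array([np.sin(a),-np.cos(a)]); uy=np.array([np.cos(a),np.sin(a)]); o=np.array([550.2,101.8])
X=(w[...,:2]-o)@ux; Y=(w[...,:2]-o)@uy; Z=w[...,2]
for x0 in range(-200,-50,20):
    m=(d>0)&(abs(X-x0)<6)&(abs(Y)<9)&(Z>40)&(Z<180)
    if m.sum()>5: print(x0,m.sum(),np.median(Z[m]).round(1))
m=(d>0)&(Y>28)&(Y<75)&(X<-40)&(X>-130)&(Z>85)&(Z<170); print('tab',X[m].min(),np.median(X[m]),X[m].max(),Y[m].min(),Y[m].max(),Z[m].min(),Z[m].max())
for t in ['tab','press']:
    for r in cams.spot_point(t,'wrist')[:1]: print(t,r['p'],r['uv'],onz('wrist',r['uv'],120,C))
E
```

```text
eef_pos: [514.6, 252.5, 261.5]
force: [0.1, -0.2, -0.2]
t 25.65 [-29.9  49.7  -0.2] [ 0.005 -0.     0.   ] F [ 0.1 -0.2 -0.2]
-200 242 91.8
-180 349 91.2
-160 326 90.0
-140 296 88.7
-120 107 87.9
tab -92.51696879536628 -91.19385725894361 -89.95273754073143 31.466393940678675 65.36637568315317 85.03653855565798 119.66346211967397
tab 0.9 [341.2, 300.8] [[573.94598024 203.75327537 120.        ]]
press 0.85 [278.8, 207.3] [[510.15590375 263.54563524 120.        ]]
```

View pics/w6.png

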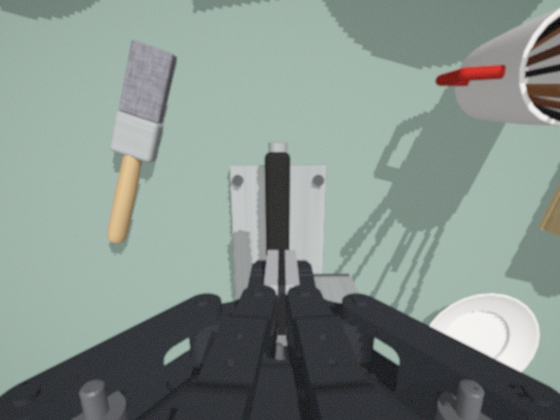

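The handle stays down unchanged: its tail is at (278,205) and its top reads 90 mm. The tab shows at about (340,290), its -x face at x ≈ -91. Going to it.

To row units: 74 mm is 0.0987, 60 mm is 0.08.

```bash
echo '[[[-0.04, 0.0667, 0], [0, 0, 0]], [[-0.04, 0.0667, 0], [0, 0, 0]], [[-0.04, 0.0667, 0], [0, 0, 0]], [[-0.04, 0.0667, 0.04], [0, 0, 0]], [[-0.04, 0.0667, 0.08], [0, 0, 0]], [[-0.04, 0.0667, 0.0987], [0, 0, 0]], [[-0.04, 0.0667, 0.0987], [0, 0, 0]], [[-0.04, 0.0667, 0.0987], [0, 0, 0]]]' > rows.txt && python3 -m handwheel rows.txt| grep -E "eef|force: \["; echo '[[[-0.0067, 0, 0], [0, 0, 0]], [[-0.0133, 0, 0], [0, 0, 0]], [[-0.0187, 0, 0], [0, 0, 0]], [[-0.024, 0, 0], [0, 0, 0]], [[-0.024, 0, 0], [0, 0, 0]]]' > rows.txt && python3 -m handwheel rows.txt| grep -E "eef|force: \["
```

```text
eef_pos: [569.9, 235.8, 186.0]
force: [-0.6, 1.0, 0.4]
eef_pos: [574.4, 217.4, 185.1]
force: [0.5, 0.7, 0.4]
```

To row units: -6 mm is -0.008, -4 mm is -0.0053.

```bash
echo '[[[-0.0027, 0, 0], [0, 0, 0]], [[-0.0053, 0, 0], [0, 0, 0]], [[-0.008, 0, 0], [0, 0, 0]], [[-0.008, 0, 0], [0, 0, 0]]]' > rows.txt && python3 -m handwheel rows.txt| grep -E "eef|force: \["; echo '[[[-0.0013, 0, 0], [0, 0, 0]], [[-0.004, 0, 0], [0, 0, 0]], [[-0.004, 0, 0], [0, 0, 0]]]' > rows.txt && python3 -m handwheel rows.txt| grep -E "eef|force: \["; echo '[[[-0.0013, 0, 0], [0, 0, 0]], [[-0.0027, 0, 0], [0, 0, 0]], [[-0.0027, 0, 0], [0, 0, 0]]]' > rows.txt && python3 -m handwheel rows.txt| grep -E "eef|force: \["
```

```text
eef_pos: [575.7, 212.1, 185.0]
force: [0.3, 0.8, 0.3]
eef_pos: [576.5, 209.1, 185.0]
force: [0.6, 0.4, 1.9]
eef_pos: [576.9, 207.1, 184.8]
force: [-0.1, 1.1, -1.2]
```

To row units: -2 mm is -0.0027, -1 mm is -0.0013.

```bash
echo '[[[-0.0013, 0, 0], [0, 0, 0]], [[-0.0027, 0, 0], [0, 0, 0]], [[-0.0027, 0, 0], [0, 0, 0]]]' > rows.txt && python3 -m handwheel rows.txt| grep -E "eef|force: \["; echo '[[[-0.0013, 0, 0], [0, 0, 0]], [[-0.0027, 0, 0], [0, 0, 0]], [[-0.0027, 0, 0], [0, 0, 0]]]' > rows.txt && python3 -m handwheel rows.txt| grep -E "eef|force: \["
```

```text
eef_pos: [577.4, 205.2, 184.9]
force: [0.0, 0.6, -0.1]
eef_pos: [577.9, 203.3, 185.0]
force: [0.0, -0.1, -0.9]
```

To row units: -2 mm is -0.0027, -1 mm is -0.0013.

```bash
echo '[[[-0.0013, 0, 0], [0, 0, 0]], [[-0.0027, 0, 0], [0, 0, 0]], [[-0.0027, 0, 0], [0, 0, 0]]]' > rows.txt && python3 -m handwheel rows.txt| grep -E "eef|force: \["; echo '[[[-0.0013, 0, 0], [0, 0, 0]], [[-0.0027, 0, 0], [0, 0, 0]], [[-0.0027, 0, 0], [0, 0, 0]]]' > rows.txt && python3 -m handwheel rows.txt| grep -E "eef|force: \["
```

```text
eef_pos: [578.3, 201.6, 184.9]
force: [-1.5, 2.1, -0.1]
eef_pos: [578.9, 199.5, 185.0]
force: [-0.5, 2.9, 0.5]
```

To row units: -2 mm is -0.0027, -1 mm is -0.0013.

```bash
echo '[[[-0.0013, 0, 0], [0, 0, 0]], [[-0.0027, 0, 0], [0, 0, 0]], [[-0.0027, 0, 0], [0, 0, 0]]]' > rows.txt && python3 -m handwheel rows.txt| grep -E "eef|force: \["; echo '[[[-0.0013, 0, 0], [0, 0, 0]], [[-0.0027, 0, 0], [0, 0, 0]], [[-0.0027, 0, 0], [0, 0, 0]]]' > rows.txt && python3 -m handwheel rows.txt| grep -E "eef|force: \["
```

```text
eef_pos: [579.4, 197.6, 185.0]
force: [-0.6, 3.0, 1.1]
eef_pos: [579.9, 195.6, 185.0]
force: [-1.2, 3.2, 1.7]
```

To row units: -2 mm is -0.0027, -1 mm is -0.0013.

```bash
echo '[[[-0.0013, 0, 0], [0, 0, 0]], [[-0.0027, 0, 0], [0, 0, 0]], [[-0.0027, 0, 0], [0, 0, 0]]]' > rows.txt && python3 -m handwheel rows.txt| grep -E "eef|force: \["
```

```text
eef_pos: [580.4, 193.6, 185.0]
force: [-0.7, 2.3, 1.0]
```

```bash
echo '[[[-0.0013, 0, 0], [0, 0, 0]], [[-0.0027, 0, 0], [0, 0, 0]], [[-0.0027, 0, 0], [0, 0, 0]]]' > rows.txt && python3 -m handwheel rows.txt| grep -E "eef|force: \["
cat > hz.py <<'E'
from h import *
import sys
for n in sys.argv[1:]:
    C=cal(n); im,d=cams.capture(n); save('hz_%s.png'%n,im)
    v,u=np.mgrid[0:420,0:560]; w=world(n,np.c_[u.ravel(),v.ravel()],d.ravel(),C).reshape(420,560,3)
    a=np.deg2rad(14.13); ux=np.array([np.sin(a),-np.cos(a)]); uy=np.array([np.cos(a),np.sin(a)]); o=np.array([550.2,101.8])
    X=(w[...,:2]-o)@ux; Y=(w[...,:2]-o)@uy; Z=w[...,2]
    for x0 in range(-200,-70,20):
        m=(d>0)&(abs(X-x0)<8)&(abs(Y)<11)&(Z>40)&(Z<215)
        if m.sum()>2: print(n,x0,m.sum(),np.median(Z[m]).round(1))
E
python3 hz.py side wrist
```

```text
eef_pos: [580.9, 191.7, 185.0]
force: [0.2, 2.4, 1.4]
side -160 31 171.6
side -140 39 157.7
side -120 32 143.1
side -100 39 126.1
side -80 97 115.2
wrist -180 76 172.8
wrist -160 7579 173.5
wrist -140 3856 158.0
wrist -120 2134 142.4
wrist -100 1605 129.1
wrist -80 2724 116.8
```

The handle has sprung fully open (same profile as at the start). Retreating sideways and up.

To row units: -140 mm is -0.1867, -100 mm is -0.1333.

```bash
echo '[[[0.0107, 0, 0], [0, 0, 0]], [[0.0187, 0.0053, 0], [0, 0, 0]], [[0.0213, 0.0333, 0], [0, 0, 0]], [[0.0213, 0.0533, -0.0267], [0, 0, 0]], [[0.0213, 0.0533, -0.08], [0, 0, 0]], [[0.0213, 0.0533, -0.1333], [0, 0, 0]], [[0.0213, 0.0533, -0.1867], [0, 0, 0]], [[0.0213, 0.0533, -0.1867], [0, 0, 0]]]' > rows.txt && python3 -m handwheel rows.txt| grep -E "eef|force: \["; echo '[[[-0.0533, 0.0533, -0.0267], [0, 0, 0]], [[-0.1067, 0.0533, -0.08], [0, 0, 0]], [[-0.16, 0.0533, -0.08], [0, 0, 0]], [[-0.2133, 0.0267, -0.08], [0, 0, 0]], [[-0.2533, 0, -0.08], [0, 0, 0]], [[-0.2533, 0, -0.08], [0, 0, 0]]]' > rows.txt && python3 -m handwheel rows.txt| grep -E "eef|force: \["; python3 hz.py side wrist
python3 - <<'E'
from h import *
n='wrist'; c=cams.trace('mould',n)
C=cal(n); im,d=cams.capture(n)
v,u=np.mgrid[0:420,0:560]; w=world(n,np.c_[u.ravel(),v.ravel()],d.ravel(),C).reshape(420,560,3)
a=np.deg2rad(14.13); ux=np.array([np.sin(a),-np.cos(a)]); uy=np.array([np.cos(a),np.sin(a)]); o=np.array([550.2,101.8])
X=(w[...,:2]-o)@ux; Y=(w[...,:2]-o)@uy; Z=w[...,2]
m=(d>0)&(X>35)&(X<150)&(abs(Y)<31)&(Z>42)&(Z<60); print('mould',X[m].min(),X[m].max(),np.percentile(Z[m],[5,50,99]))
E
```

```text
eef_pos: [616.5, 217.7, 331.0]
force: [0.4, -0.0, -0.9]
eef_pos: [661.6, 29.0, 384.4]
force: [0.0, 0.7, 0.1]
side -160 31 172.0
side -140 30 158.3
side -120 36 141.5
side -100 32 126.2
side -80 55 107.3
wrist -80 469 107.8
mould 40.605457153349256 129.5383792562339 [44.19559493 46.62581445 51.56934419]
```

View pics/hz_wrist.png

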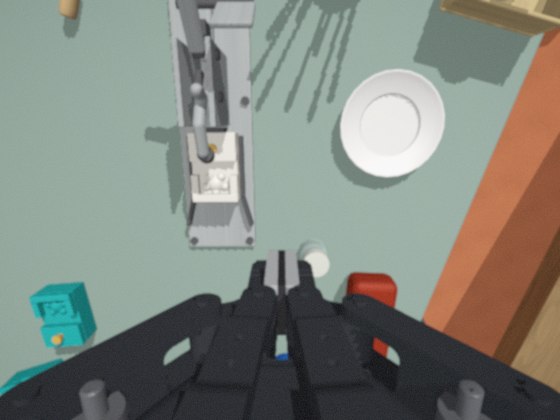

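The mould lies home, spanning x = 40.6–129.5 at pixels (190–240, 132–202), with its pin pressed. The handle is open and nothing is touched. Handing in.

```bash
python3 -c "
from rig import order,readout
print(order.finish_job())"
```

```text
the job is handed in; nothing more can be done
None
```

The mould half is seated against the depth stop with its pin pressed home, the pliers locked on their own and then sprung fully open when I pushed the release lever, and the job is handed in; no verdict came back.

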